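# Trip the hidden tray catch with the release pin

### The arm

A 6-joint arm with a two-finger parallel gripper is mounted at the origin on a cart in front of the work surface, level with it; the furniture and walls round the work are solid. World frame = base frame: x ahead of the robot, y to its left, z up, the work surface at z = 0. Lengths are in mm, angles in rad, forces in N, time in s.
With the tool pointing down it reaches from about 300 to 775 mm from the base axis. Payload 14.6 kg.
Tool frame: the origin (TCP) lies midway between the tips of the shut fingers; the grasp point (between the pads) lies 19 mm behind it (manip.hold_point_z is the distance from the TCP to the grasp point, in mm); z points along the fingers, y is the direction in which the jaws open and shut (so a half turn about z gives the same grasp; the last joint's range is limited). The gripper opens to 94 mm and grips with 3 to 60 N. Pads are 16 mm wide; open, the fingers measure 119 mm over their backs; the gripper's body (75 mm by 177 mm) begins 78 mm behind the grasp point.
Start: joints at [1.08, 0.3, 1.521, -0, 1.321, -0.067], TCP at [226.171, 501.334, 205.446] pointing down, gripper open.
Joint ranges: [-3.03, 3.03], [-0.79, 2.21], [0.23, 2.52], [-1.04, 4.18], [0, 3.07], [-2.55, 2.55]. Speed limits (rad/s): [2.22, 2.22, 2.57, 3.14, 3.14, 3.14].

### API

Orientations are given as [roll, pitch, yaw] about the fixed x, y, z axes, in that order (R = Rz(yaw) Ry(pitch) Rx(roll)).
In Python, from cell import manip gives the robot as it stands.
- The arm moves only by the shell command python3 -m crank 'ROWS' [OPENING] [FORCE]. ROWS is JSON, a list of rows, each an object with "offset": the shift along the world's x, y, z in m, a list of three; "spin": the turn about the world's z in degrees. In form: [{"offset": [dx, dy, dz], "spin": spin}, ...]. A call has exactly 8 rows; each row is the pose to reach, as a shift and turn from the pose measured when the call began; what a row does not reach only later rows make up. A row lasts 1/12 s, in which the tool goes at most 41.7 mm and 7.16 degrees, less where a joint would pass 70% of its speed; a pose out of reach is approached as far as the arm can. A call with a gripper value outside its range is refused whole. OPENING is the opening, from 0 (shut) to 1 (fully open), set as the call begins (- or left out, the last holds). The fingers move at their own pace and stop on an object; FORCE is the grip in N (left out, the last holds). Time passes only in rows, so rows that repeat a pose let the fingers close, or fill a call up. It gives the time, the measured TCP pose, the force and the opening at its end, in the units of the state.
- manip.read_state(): the state, without advancing time (a new reading comes with each control period).
- manip.camera(name): name is "scene" or "top"; returns a dict with "pixels" (480x640x3 uint8, red, green, blue), "fx", "fy", "cx", "cy" (pixels), "extrinsics" (4x4, takes a point from world to camera coordinates). Camera axes: x right, y down, z forward; pixel columns grow to the right and rows downward; lengths in mm; the calibration is good to about 2 mm. A picture is of the moment at which its call begins. There is no depth.
- manip.sign_off(): hands the job in, once; it reports no verdict.
Trained networks look in a picture, given as the dict that the camera call returned (one of the last four; its "shot" number tells which), for a name from the list of things; names that differ only in an ending like _2 or _b are one class to them, and where a whole thing is asked for, a point or a joint stands for the part that bears it (a point fixed in the world has none). Each returns a list of dicts, best first, with "conf" (0 to 1); they miss things now and then, are a little off and sometimes report something else, mostly with a low value. They report only what shows in the picture. A call takes as long as a camera call. They do not tell look-alikes from the thing itself.
- manip.search_frame(picture, name): "location" ([x, y, z] in mm, in world coordinates, good to about 4 mm: the middle of the surface that is visible of it).
- manip.masks_of(picture, name): "mask" (480x640 bool, what is visible of it).
The state is a dict: "clock": time; "joints": joint angles; "qd": joint speeds; "effort": joint torques, N m; "eef_pos": TCP position; "eef_rot": TCP orientation; "wrist_force": force on the tool from outside, world axes, zero at the start; "moment": the same for the moment, N m; "finger_gap": finger opening in mm.
Only numpy, scipy, OpenCV 4.12 (cv2) and the standard library are available. Lean on these libraries where they do the work, as an engineer would, in place of code of your own. Each camera call takes 0.05 s, during which the arm holds its last target. There are 200 camera calls.

### The job

The board tray of the grey programmer is locked shut: take the red release pin from its blue stand and push it gently down through the small yellow-ringed hole in the programmer's top to press the hidden spring catch just until the tray pops out, never forcing the pin against the case or the catch's hard stop. Finish with the pin fully home in its stand and the tray drawn right out to its stop (it has an orange pull). Do not push the label roll or the connector about.

Things in the scene. Friction and masses are not known exactly. Their poses are not given: they have to be found in the camera images.
- programmer: Grey metal case fixed to the bench, 150 mm deep (x) x 140 wide (y) x 66 high; origin under its centre on the bench, z up, -x is its front, where the tray comes out. Top plate 8 mm thick. The access hole in it is 45 mm behind the centre, round, 10.5 mm across, lightly chamfered, ringed by yellow marks. More than 15 N between the pin and the case or its hidden catch is damage.
- access_hole (a point): Centre of the hole's mouth, 66 mm above the bench. Hidden under it is the catch's 20 x 20 mm flat pad, at an unknown depth of 24 to 40 mm below the top face, different each time. Pressing it straight down takes 4 N at first, about 7 N after 6 mm: there the tray is let go and jumps out 28 mm. A hard stop follows 2 mm farther. Axes as the programmer's.
- release_pin: Loose 60 g release pin, upright in its stand: red square grip 14 x 14 mm from 4 to 52 mm above the origin, black flange 22 mm across from 0 to 4 mm, below it a steel shaft 7 mm across and 58 mm long with a slightly tapered tip. Origin at the centre of the flange's underside, z up along the grip, x and y square to the grip's faces.
- pin_tip (a point): The tip of the release pin's shaft, 58 mm below the pin's origin; axes as the pin's.
- pin_stand: Blue block 50 x 50 mm, 66 mm high, on a dark foot plate 70 x 70 mm, fixed to the bench; origin under its centre on the bench. An upright bore 10.5 mm across, 60 mm deep, lightly chamfered, opens in the middle of its top. With the pin home its flange rests on the top, the pin's origin 66 mm above the bench. Keep clear of the black press jig behind it, 0.3 m high, x from 0.57 m on.
- tray (a joint): How far the tray is out, in m: 0 shut and locked, about 0.028 after the catch lets go, 0.072 at its stop. It slides along the programmer's -x. Once let go it moves against about 1 N of friction plus 40 N per m/s, and stays where it is left. While locked it cannot be pulled.
- tray_pull (a point): Centre of the orange upright pull fin on the tray's front, 31 mm above the bench, 97 mm in front of the programmer's centre when shut; it moves with the tray. The fin is 12 mm thick (programmer's y), 27 mm long (x), from 15 to 47 mm above the bench; the black tray front begins 14 mm behind this point. Axes as the programmer's.
- label_roll: Loose roll of white labels, 56 mm across, 24 mm high, lying flat at the left front; a bystander. Origin under its centre.
- connector: Loose white connector housing, 13 x 36 x 14 mm, at the right front of the bench, between the stand and the orange multimeter; a bystander. Origin under its centre.
Not all that is in view belongs to the job. Of the things like the pin_stand, leave any that is brown; of the rest the smaller one is meant.

How it is judged (in metres and radians):
On the way, in this order (a step that is already met when the one before it is completed fails the run):
1. the release pin's tip is through the access hole, inside the case (horizontal distance between pin_tip and access_hole below 0.006 m and z of pin_tip in the frame of programmer below 0.056 m), for 0.1 s.
2. the catch lets go and the tray pops out with the pin still in the hole (all of step 1 and value of joint tray above 0.018 m), for 0.05 s.
At the end, for the whole second after the job is handed in: The tray is out to its stop (at least 64 of 72 mm), and the release pin stands at rest, upright in its stand with its flange down on the block (within 4 mm) (value of joint tray above 0.064 m and horizontal distance between release_pin and pin_stand below 0.006 m and z of release_pin in the frame of pin_stand below 0.07 m and angle between release_pin's own z axis and vertical below 0.12 rad and linear speed of release_pin below 0.02 m/s); the robot touches nothing.
It fails at once if the pin bears on the programmer, its case or its catch, with more than 15 N (contact force between release_pin and programmer above 15 N).
It fails at once if the label roll is pushed more than 30 mm away (distance of label_roll from where it was at the start of the episode above 0.03 m).
It fails at once if the connector is pushed more than 30 mm away (distance of connector from where it was at the start of the episode above 0.03 m).
It also fails if it takes over 64 s, if anything falls off the work surface, if the arm or the gripper's body presses on something with over 40 N, if the wrist force passes 120 N, or if a joint passes its speed limit or range.

## Working session

There is one attempt and no reset: what is moved stays moved. The work goes in short steps, Python scripts to look and compute and a shell command to move; the robot and the scene stay as the last step left them, time stands still between calls to the robot, and variables do not carry over. Pictures are saved under pics/ and viewed, about 8 in all and at most 12, crops included, and the job is handed in when it is done.

```bash
ls; mkdir -p pics; python3 - <<'E'
from cell import manip
import cv2,numpy as np
print(manip.read_state())
for c in("scene","top"):
    p=manip.camera(c); cv2.imwrite(f"pics/{c}0.png",p["pixels"][:,:,::-1])
    print(c,p["fx"],p["cx"],p["cy"],np.round(p["extrinsics"],3).tolist())
    for n in("programmer","release_pin","pin_stand","tray_pull","label_roll","connector"):
        for d in manip.search_frame(p,n): print(c,n,round(d["conf"],2),np.round(d["location"],1))
E
```

```text
pics
{'clock': 0.0, 'joints': array([ 1.08034801e+00,  3.00493194e-01,  1.52157346e+00,  1.89446142e-05,
        1.32070148e+00, -6.66218964e-02]), 'qd': array([ 0.00114513,  0.00065095,  0.0003669 , -0.00042804,  0.00054743,
        0.00010694]), 'effort': array([ 6.61673166e-04, -5.31818032e+01, -3.52738237e+01,  7.08974758e-02,
        2.44608312e-02, -1.24627986e-04]), 'eef_pos': array([226.07441417, 501.10277764, 204.87743768]), 'eef_rot': array([-3.14042101e+00, -9.65634214e-05,  2.71776148e+00]), 'wrist_force': array([ 0.81592735,  0.14808167, -0.72886595]), 'moment': array([0.01729115, 0.03620248, 0.00012784]), 'finger_gap': 93.83188418032488}
scene 545.4776544721299 317.9483192410154 237.96497523970078 [[0.785, -0.618, -0.025, -554.101], [-0.306, -0.353, -0.884, 168.164], [0.538, 0.702, -0.466, 1356.864], [0.0, 0.0, 0.0, 1.0]]
scene programmer 0.86 [580.5  87.5  67.4]
scene release_pin 0.65 [ 423.5 -225.1   93.6]
scene pin_stand 0.95 [ 409.2 -239.9   36.6]
scene pin_stand 0.7 [ 428.8 -114.9   42.5]
scene pin_stand 0.62 [ 488.3 -689.    58.3]
scene tray_pull 0.82 [542.9  92.   38.9]
scene label_roll 0.5 [368.  270.1  23.2]
scene connector 0.64 [583.9  91.7  67.8]
scene connector 0.41 [ 380.5 -341.8   14.2]
top 501.01269499638875 319.6006399877006 238.6633529250323 [[0.029, -0.999, -0.016, -185.71], [-0.993, -0.027, -0.115, 513.277], [0.115, 0.019, -0.993, 1426.109], [0.0, 0.0, 0.0, 1.0]]
top programmer 0.96 [616.1 108.2  67.5]
top pin_stand 0.88 [ 508.5 -658.1   89.2]
top pin_stand 0.88 [444.  -97.7  65.3]
top pin_stand 0.59 [ 426.5 -221.1   66.9]
top tray_pull 0.52 [544.2  96.9  50.8]
top label_roll 0.7 [377.4 286.4  24. ]
```

View pics/scene0.png

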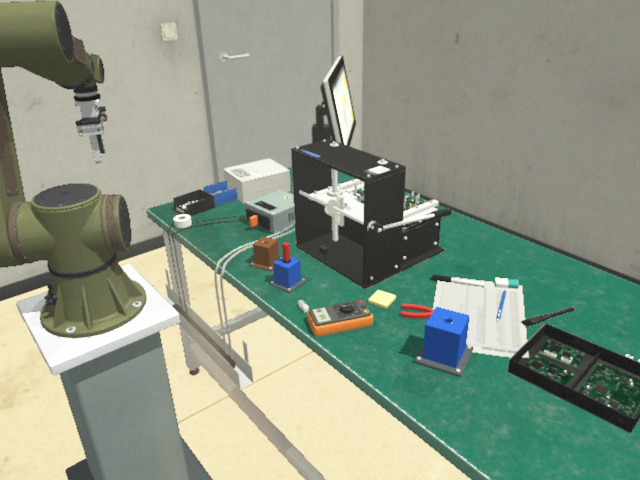

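View pics/top0.png

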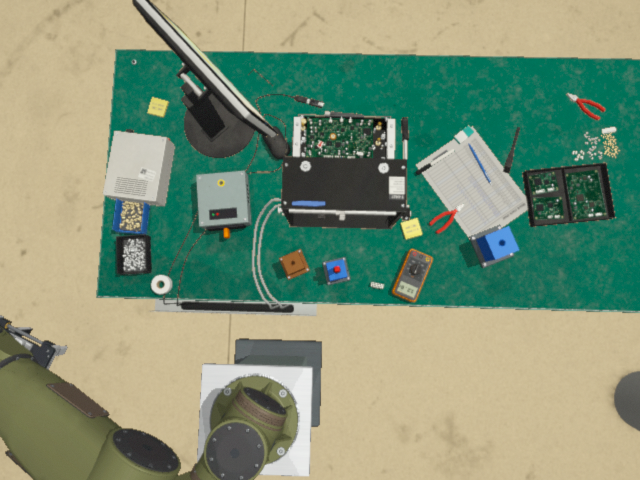

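The scene view shows the small blue stand with the red pin at (287,265), the brown decoy at (265,252), the larger blue one at (447,335) and the programmer at (270,212). In the top view the pin is at (337,269), the programmer at (222,197) and its hole near (221,183).

```bash
cat > h.py <<'E'
import cv2,numpy as np
from cell import manip
def ray(p,u,v,z):
    E=np.array(p["extrinsics"]);R,t=E[:3,:3],E[:3,3]
    d=R.T@np.array([(u-p["cx"])/p["fx"],(v-p["cy"])/p["fy"],1]);o=-R.T@t
    return o+d*(z-o[2])/d[2]
def proj(p,X):
    E=np.array(p["extrinsics"]);c=E[:3,:3]@np.array(X)+E[:3,3]
    return np.array([p["fx"]*c[0]/c[2]+p["cx"],p["fy"]*c[1]/c[2]+p["cy"]])
def tri(ps,uv):
    A=[];b=[]
    for p,(u,v) in zip(ps,uv):
        E=np.array(p["extrinsics"])
        for r in ((u-p["cx"])/p["fx"]*E[2]-E[0],(v-p["cy"])/p["fy"]*E[2]-E[1]): A.append(r[:3]);b.append(-r[3])
    return np.linalg.lstsq(np.array(A),np.array(b),rcond=None)[0]
def crop(p,u,v,w,h,k,name):
    im=p["pixels"][v:v+h,u:u+w,::-1]; im=cv2.resize(im,None,fx=k,fy=k,interpolation=cv2.INTER_CUBIC); cv2.imwrite(name,im) if name else None; return im
def red(p):
    a=p["pixels"].astype(int); return (a[...,0]>130)&(a[...,1]<70)&(a[...,2]<70)
def cen(m):
    v,u=np.nonzero(m); return u.mean(),v.mean()
E
python3 - <<'E'
from h import *
t=manip.camera("top"); s=manip.camera("scene")
a=crop(t,190,165,65,75,6,None); b=crop(t,312,245,50,50,8,None); c=crop(s,265,235,45,60,7,None)
H=460;pad=lambda i:cv2.copyMakeBorder(i[:H],0,max(0,H-i.shape[0]),0,0,cv2.BORDER_CONSTANT)
o=np.hstack([pad(a),pad(b)]);cv2.imwrite("pics/c1.png",o)
for p,n in((t,"top"),(s,"scene")):
    m=red(p); lo=(slice(255,285),slice(320,350)) if n=="top" else (slice(235,265),slice(275,300))
    k=np.zeros_like(m);k[lo]=m[lo];v,u=np.nonzero(k);print(n,"red",cen(k),u.min(),u.max(),v.min(),v.max(),len(u))
    for nm in("programmer","pin_stand","connector","label_roll"):
        for d in manip.masks_of(p,nm):
            v,u=np.nonzero(d["mask"]);print(nm,round(d["conf"],2),cv2.minAreaRect(np.c_[u,v].astype(np.float32)))
y=t["pixels"].astype(int);m=(y[...,0]>150)&(y[...,1]>130)&(y[...,2]<110);k=np.zeros_like(m);k[170:230,190:255]=m[170:230,190:255];print("yellow",k.sum(),cen(k));print(ray(t,*cen(k),66))
E
```

```text
top red (np.float64(336.60869565217394), np.float64(269.0)) 334 339 267 271 23
programmer 0.69 ((223.56198120117188, 204.42921447753906), (65.45469665527344, 51.884822845458984), 86.18592071533203)
pin_stand 0.85 ((335.7705078125, 270.5245666503906), (24.049129486083984, 24.049129486083984), 76.75948333740234)
pin_stand 0.76 ((494.4619445800781, 244.62921142578125), (35.59149169921875, 41.77582550048828), 67.7509765625)
pin_stand 0.62 ((293.74139404296875, 264.10345458984375), (24.511783599853516, 24.32608985900879), 68.1985855102539)
connector 0.6 ((376.8513488769531, 284.8918762207031), (12.165525436401367, 4.767570495605469), 9.462322235107422)
label_roll 0.62 ((161.0, 284.0), (18.0, 20.0), 90.0)
scene red (np.float64(285.9875), np.float64(251.525)) 283 289 244 260 80
programmer 0.63 ((269.0, 211.0), (42.0, 48.0), 90.0)
pin_stand 0.85 ((288.0577087402344, 273.7115173339844), (34.12420654296875, 34.3203239440918), 11.309932708740234)
pin_stand 0.8 ((264.966064453125, 252.8031005859375), (27.17803382873535, 31.434831619262695), 10.784297943115234)
pin_stand 0.64 ((447.0000305175781, 340.5000305175781), (52.810035705566406, 62.929325103759766), 18.434947967529297)
connector 0.51 ((287.0, 274.0), (32.0, 32.0), 90.0)
connector 0.47 ((302.4000244140625, 305.20001220703125), (12.400001525878906, 6.40000057220459), 53.13010025024414)
label_roll 0.58 ((181.5, 220.5), (13.0, 17.0), 90.0)
yellow 26 (np.float64(220.84615384615384), np.float64(182.65384615384616))
[668.12444524 116.45778523  66.        ]
```

View pics/c1.png

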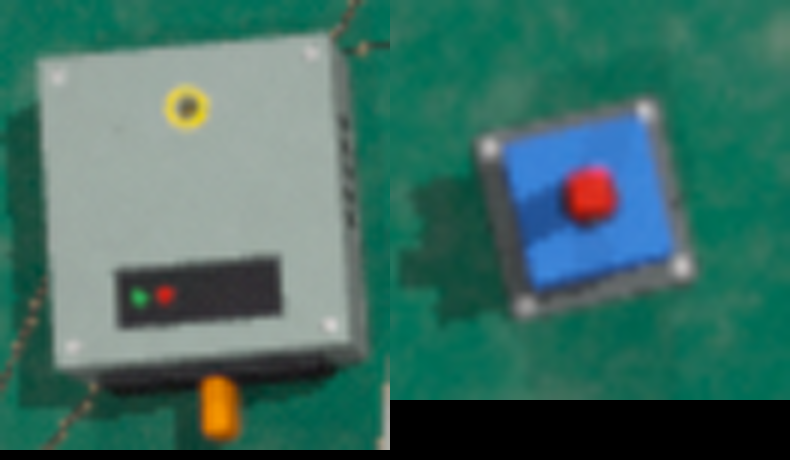

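Top crop: the case has its yellow hole at about (221,183) full-image and the pull at (226.5,233). The blue stand is turned about 13°, with the pin at (336,269). Now the metric values.

```bash
cat > m.py <<'E'
from h import *
def avg(c,n=4):
    ps=[manip.camera(c) for _ in range(n)]; p=ps[-1]; p["pixels"]=np.mean([q["pixels"] for q in ps],0); return p
def wc(w,box):
    u0,v0,u1,v1=box; w=w[v0:v1,u0:u1].clip(0); v,u=np.mgrid[v0:v1,u0:u1]; return (u*w).sum()/w.sum(),(v*w).sum()/w.sum()
def yel(a): w=np.minimum(a[...,0],a[...,1])-a[...,2]; return np.where(w>25,w,0)
def redw(a): w=a[...,0]-np.maximum(a[...,1],a[...,2]); return np.where(w>25,w,0)
E
python3 - <<'E'
from m import *
t=avg("top");s=avg("scene")
h=wc(yel(t["pixels"]),(212,175,230,192));print("hole px",h,ray(t,*h,66))
c=np.array([(38,60),(330,35),(355,345),(58,370)])/6+np.array([190,165])-.5
C=np.array([ray(t,*q,66) for q in c]);print("case",C.round(1).tolist(),C.mean(0))
print("yaws",[np.degrees(np.arctan2(*(d[1::-1]))) for d in (C[0]-C[3],C[1]-C[2])], np.degrees(np.arctan2(C[0]-C[1],1)[0:0]))
f=np.array([(98,148),(256,110),(293,267),(136,306)])/8+np.array([312,245])-.5
F=np.array([ray(t,*q,6) for q in f]);print("foot",F.round(1).tolist(),F.mean(0))
a=t["pixels"];b=a[...,2]-a[...,0];
r=wc(redw(a),(328,261,346,278));print("red",r,[ray(t,*r,z) for z in(118,110,100)])
rs=wc(redw(s["pixels"]),(278,238,294,266));print("scene red",rs,"tri",tri([t,s],[r,rs]))
for z in(66,):
  hs=wc(yel(s["pixels"]),(245,190,300,215));print("scene hole",hs,ray(s,*hs,66),"expected px",proj(s,ray(t,*h,66)))
og=lambda a:np.where((a[...,0]-a[...,2]>80)&(a[...,0]-a[...,1]>50),a[...,0]-a[...,2],0)
o=wc(og(a),(215,222,238,245));os=wc(og(s["pixels"]),(240,205,268,235));print("pull",o,os,tri([t,s],[o,os]),ray(t,*o,44))
print("monitor corner",tri([t,s],[(282,150),(340,146)]))
print("jig corners z300",ray(t,284,155,300),ray(t,284,210,300))
E
```

```text
hole px (np.float64(220.7067168321717), np.float64(182.57213347313885)) [668.3534184  116.87202108  66.        ]
case [[690.2, 190.0, 66.0], [706.0, 50.0, 66.0], [556.1, 31.2, 66.0], [540.4, 171.8, 66.0]] [623.1834421  110.74230479  66.        ]
yaws [np.float64(6.92018631191031), np.float64(7.169300881592907)] []
foot [[449.4, -185.0, 6.0], [465.0, -242.5, 6.0], [408.0, -257.3, 6.0], [392.2, -200.5, 6.0]] [ 428.65220558 -221.30406407    6.        ]
red (np.float64(336.56744379683596), np.float64(268.81473771856787)) [array([ 427.21861377, -221.1254741 ,  118.        ]), array([ 427.66490419, -221.25524259,  110.        ]), array([ 428.22276722, -221.41745321,  100.        ])]
scene red (np.float64(285.92215417024266), np.float64(250.65576968089258)) tri [ 429.14397194 -221.87150568   93.57431712]
scene hole (np.float64(286.49189814814815), np.float64(196.66840277777777)) [666.22656932 111.85088132  66.        ] expected px [286.13219611 196.03022206]
pull (np.float64(225.93513879146207), np.float64(232.4703377091893)) (np.float64(253.44561506398844), np.float64(219.99287853716774)) [529.58226251 101.67031873  29.62151108] [527.08592123  99.07571789  44.        ]
monitor corner [716.62442863 -82.50992665 270.1408161 ]
jig corners z300 [687.13095164 -84.91586296 300.        ] [553.13279733 -89.91699844 300.        ]
```

```bash
R='{"offset":[0.202,-0.7225,-0.045],"spin":-50}'; python3 -m crank '[{"offset":[0.202,-0.7225,-0.045],"spin":-50},{"offset":[0.202,-0.7225,-0.045],"spin":-50},{"offset":[0.202,-0.7225,-0.045],"spin":-50},{"offset":[0.202,-0.7225,-0.045],"spin":-50},{"offset":[0.202,-0.7225,-0.045],"spin":-50},{"offset":[0.202,-0.7225,-0.045],"spin":-50},{"offset":[0.202,-0.7225,-0.045],"spin":-50},{"offset":[0.202,-0.7225,-0.045],"spin":-50}]' 1 40
```

```text
clock: 2.27
eef_pos: [315.7, 179.1, 185.6]
eef_rot: [3.141, -0.0, 1.837]
wrist_force: [1.1, 0.0, 0.3]
finger_gap: 94.1
```

```bash
python3 -m crank '[{"offset":[0.1123,-0.4005,-0.0256],"spin":0},{"offset":[0.1123,-0.4005,-0.0256],"spin":0},{"offset":[0.1123,-0.4005,-0.0256],"spin":0},{"offset":[0.1123,-0.4005,-0.0256],"spin":0},{"offset":[0.1123,-0.4005,-0.0256],"spin":0},{"offset":[0.1123,-0.4005,-0.0256],"spin":0},{"offset":[0.1123,-0.4005,-0.0256],"spin":0},{"offset":[0.1123,-0.4005,-0.0256],"spin":0}]'
```

```text
clock: 2.93
eef_pos: [405.2, -142.0, 165.3]
eef_rot: [3.14, 0.0, 1.837]
wrist_force: [1.3, 1.3, -0.2]
finger_gap: 94.2
```

```bash
python3 -m crank '[{"offset":[0.02,-0.075,-0.005],"spin":0},{"offset":[0.02,-0.075,-0.005],"spin":0},{"offset":[0.02,-0.075,-0.005],"spin":0},{"offset":[0.02,-0.075,-0.005],"spin":0},{"offset":[0.02,-0.075,-0.005],"spin":0},{"offset":[0.02,-0.075,-0.005],"spin":0},{"offset":[0.02,-0.075,-0.005],"spin":0},{"offset":[0.02,-0.075,-0.005],"spin":0}]'; python3 - <<'E'
from m import *
s=manip.camera("scene");t=manip.camera("top")
a=crop(s,255,200,70,100,5,None);b=crop(t,300,220,80,100,5,None);cv2.imwrite("pics/c2.png",np.hstack([a,b]))
st=manip.read_state();print(st["eef_pos"],st["eef_rot"],st["joints"],proj(s,st["eef_pos"]),proj(t,st["eef_pos"]))
E
```

```text
clock: 3.6
eef_pos: [425.4, -216.2, 160.6]
eef_rot: [3.14, 0.001, 1.838]
wrist_force: [-0.5, 0.4, 0.2]
finger_gap: 94.0
[ 425.31363932 -216.4455235   160.54699459] [3.13975975e+00 6.48802255e-04 1.83751896e+00] [-5.48023264e-01  1.81589233e-01  1.77740222e+00  9.60520600e-04
  1.18087185e+00 -8.15110839e-01] [281.73651318 226.8926116 ] [335.04732658 268.59267939]
```

View pics/c2.png

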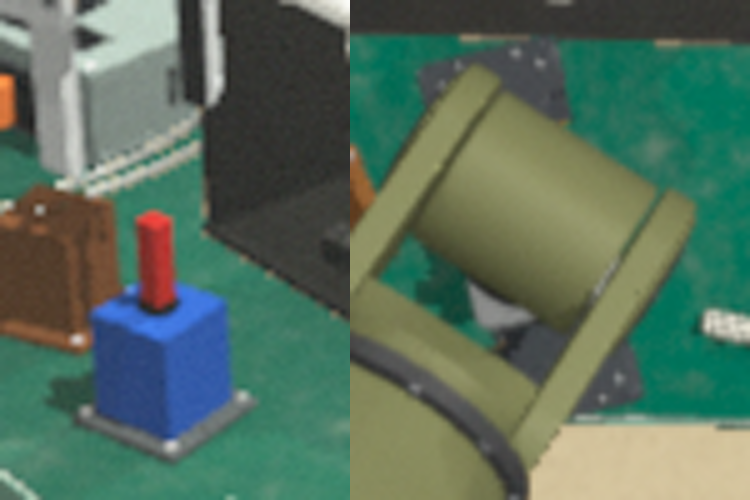

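Left: the pin stands in the blue block, at about crop (155,260), clear of the open fingers. The grip's faces look turned relative to the block, so I'll measure its yaw.

```bash
python3 - <<'E'
from m import *
s=avg("scene",3);a=s["pixels"]
print(a[246:258,280:293,0].mean(0).round(),a[246:258,280:293,1].mean(0).round())
for r in(246,250,254,258): print(a[r,280:293,0].round())
for yaw in(0,15,25,35,45,60,75):
  y=np.radians(yaw);c=[proj(s,[428+9.9*np.cos(y+k),-221.4+9.9*np.sin(y+k),95])[0].round(1) for k in np.pi/4+np.arange(4)*np.pi/2];print(yaw,c)
E
```

```text
[ 62.  63.  92. 118. 124. 138. 167. 179. 182. 142.  76.  60.  60.] [129. 128.  96.  52.  46.  48.  53.  54.  55.  88. 120. 129. 129.]
[ 66.  73. 102. 124. 124. 150. 175. 180. 185. 138.  64.  64.  63.]
[ 58.  60. 104. 126. 124. 142. 171. 180. 182. 140.  69.  56.  55.]
[ 59.  59.  87. 112. 125. 132. 162. 178. 181. 152.  91.  61.  63.]
[ 91.  81.  70. 108. 124. 126. 155. 176. 180. 155. 104.  63.  63.]
0 [np.float64(285.8), np.float64(281.3), np.float64(284.5), np.float64(289.0)]
15 [np.float64(284.8), np.float64(281.3), np.float64(285.5), np.float64(289.0)]
25 [np.float64(284.1), np.float64(281.4), np.float64(286.2), np.float64(288.9)]
35 [np.float64(283.5), np.float64(281.6), np.float64(286.8), np.float64(288.7)]
45 [np.float64(282.9), np.float64(282.0), np.float64(287.4), np.float64(288.3)]
60 [np.float64(282.2), np.float64(282.7), np.float64(288.2), np.float64(287.6)]
75 [np.float64(281.6), np.float64(283.5), np.float64(288.7), np.float64(286.8)]
```

```bash
python3 -m crank '[{"offset":[0.003,-0.005,0],"spin":-5},{"offset":[0.003,-0.005,-0.03],"spin":-5},{"offset":[0.003,-0.005,-0.055],"spin":-5},{"offset":[0.003,-0.005,-0.07],"spin":-5},{"offset":[0.003,-0.005,-0.0795],"spin":-5},{"offset":[0.003,-0.005,-0.0795],"spin":-5},{"offset":[0.003,-0.005,-0.0795],"spin":-5},{"offset":[0.003,-0.005,-0.0795],"spin":-5}]'
```

```text
clock: 4.52
eef_pos: [428.8, -222.1, 82.0]
eef_rot: [3.139, 0.002, 1.75]
wrist_force: [0.9, 0.5, 0.3]
finger_gap: 94.5
```

```bash
python3 -m crank '[{"offset":[0,0,0],"spin":0},{"offset":[0,0,0],"spin":0},{"offset":[0,0,0],"spin":0},{"offset":[0,0,0],"spin":0},{"offset":[0,0,0],"spin":0},{"offset":[0,0,0],"spin":0},{"offset":[0,0,0],"spin":0},{"offset":[0,0,0],"spin":0}]' 0 40
```

```text
clock: 5.18
eef_pos: [428.8, -222.1, 81.9]
eef_rot: [3.139, 0.002, 1.75]
wrist_force: [-0.8, -0.2, -0.9]
finger_gap: 44.2
```

Fingers are slow; keep closing.

```bash
python3 -m crank '[{"offset":[0,0,0],"spin":0},{"offset":[0,0,0],"spin":0},{"offset":[0,0,0],"spin":0},{"offset":[0,0,0],"spin":0},{"offset":[0,0,0],"spin":0},{"offset":[0,0,0],"spin":0},{"offset":[0,0,0],"spin":0},{"offset":[0,0,0],"spin":0}]' 0 40; python3 -c "
from h import *
s=manip.read_state();print(s['wrist_force'],s['moment'],s['eef_pos'])"
```

```text
clock: 5.85
eef_pos: [428.8, -222.1, 81.9]
eef_rot: [3.139, 0.001, 1.75]
wrist_force: [-0.3, -0.3, -0.1]
finger_gap: 13.9
[-0.27486444 -0.25539827 -0.13437035] [-0.03044349  0.04152635  0.01811858] [ 428.7798717  -222.05860556   81.92496539]
```

```bash
python3 -m crank '[{"offset":[0,0,0.01],"spin":0},{"offset":[0,0,0.03],"spin":0},{"offset":[0,0,0.06],"spin":0},{"offset":[0,0,0.09],"spin":0},{"offset":[0,0,0.11],"spin":0},{"offset":[0,0,0.12],"spin":0},{"offset":[0,0,0.12],"spin":0},{"offset":[0,0,0.12],"spin":0}]'; python3 - <<'E'
from m import *
s=avg("scene",2);a=s["pixels"];cv2.imwrite("pics/c3.png",crop(s,245,160,90,120,5,None))
for d in manip.masks_of(manip.camera("scene"),"release_pin"): print(d["conf"],cen(d["mask"]))
E
```

```text
clock: 6.52
eef_pos: [428.6, -221.9, 201.4]
eef_rot: [3.139, 0.001, 1.75]
wrist_force: [-0.1, -0.3, -0.9]
finger_gap: 13.9
0.49 (np.float64(283.5748031496063), np.float64(218.3228346456693))[ WARN:0@7.075] global loadsave.cpp:1063 imwrite_ Unsupported depth image for selected encoder is fallbacked to CV_8U.
```

View pics/c3.png

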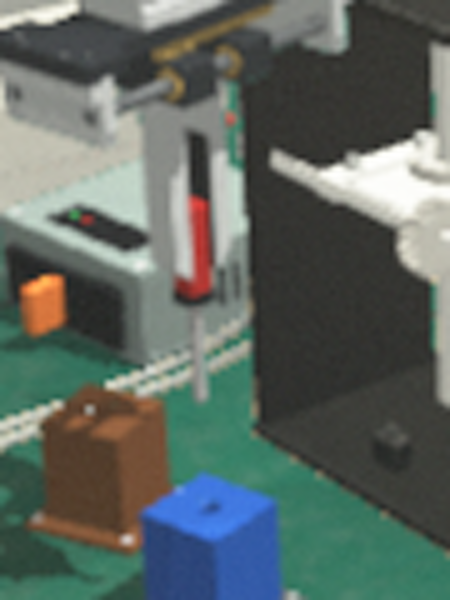

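The pin hangs upright in the fingers with its shaft clear of the stand (tip at about (285,240)). The empty bore is at about (287,261). I'll go round the jig: first +y, then +x.

```bash
python3 -m crank '[{"offset":[0,0.02,0],"spin":0},{"offset":[0,0.06,0],"spin":0},{"offset":[0,0.1,0],"spin":0},{"offset":[0,0.14,0],"spin":0},{"offset":[0,0.18,0],"spin":0},{"offset":[0,0.22,0],"spin":0},{"offset":[0,0.26,0],"spin":0},{"offset":[0.01,0.3,0],"spin":0}]' && python3 -m crank '[{"offset":[0.03,0.05,0],"spin":0},{"offset":[0.06,0.05,0],"spin":0},{"offset":[0.1,0.05,0],"spin":0},{"offset":[0.14,0.05,0],"spin":0},{"offset":[0.17,0.05,0],"spin":0},{"offset":[0.19,0.05,0],"spin":0},{"offset":[0.21,0.05,0],"spin":0},{"offset":[0.22,0.05,0],"spin":0}]'
```

```text
clock: 7.38
eef_pos: [437.0, 80.1, 200.2]
eef_rot: [3.141, -0.0, 1.75]
wrist_force: [2.0, -0.7, -0.4]
finger_gap: 13.9
clock: 8.05
eef_pos: [658.4, 129.8, 198.1]
eef_rot: [-3.139, -0.0, 1.749]
wrist_force: [-0.8, 1.1, -0.1]
finger_gap: 14.1
```

```bash
python3 -m crank '[{"offset":[0.01,-0.014,0],"spin":0},{"offset":[0.01,-0.014,-0.01],"spin":0},{"offset":[0.01,-0.014,-0.025],"spin":0},{"offset":[0.01,-0.014,-0.038],"spin":0},{"offset":[0.01,-0.014,-0.046],"spin":0},{"offset":[0.01,-0.014,-0.046],"spin":0},{"offset":[0.01,-0.014,-0.046],"spin":0},{"offset":[0.01,-0.014,-0.046],"spin":0}]'; python3 - <<'E'
from m import *
s=avg("scene",3);t=avg("top",2)
a=crop(s,255,165,60,60,7,None);b=crop(t,190,160,60,60,6,None)[:420]
b=cv2.copyMakeBorder(b,0,420-b.shape[0],0,0,cv2.BORDER_CONSTANT)
cv2.imwrite("pics/c4.png",np.hstack([a,b]).clip(0,255).astype(np.uint8))
st=manip.read_state();print(st["eef_pos"],st["wrist_force"])
a=s["pixels"];cv2.imwrite("pics/s4.png",a.astype(np.uint8)[:,:,::-1])
# bore in scene
g=np.where(a.max(2)<90,90-a.max(2),0);print("bore",wc(g,(282,257,292,266)))
b=wc(g,(282,257,292,266));print(ray(s,*b,66)); print("pred hole px",proj(s,[668.3,116.7,66]))
E
```

```text
clock: 8.72
eef_pos: [668.6, 116.0, 152.9]
eef_rot: [-3.141, -0.0, 1.749]
wrist_force: [0.3, 0.1, -0.7]
finger_gap: 13.5
[668.50211222 115.86516143 152.63373208] [-0.44547023  0.00871973 -0.55770412]
bore (np.float64(nan), np.float64(nan))
[nan nan nan]
pred hole px [286.1493892  196.05044211]m.py:5: RuntimeWarning: invalid value encountered in scalar divide
  u0,v0,u1,v1=box; w=w[v0:v1,u0:u1].clip(0); v,u=np.mgrid[v0:v1,u0:u1]; return (u*w).sum()/w.sum(),(v*w).sum()/w.sum()
```

View pics/c4.png

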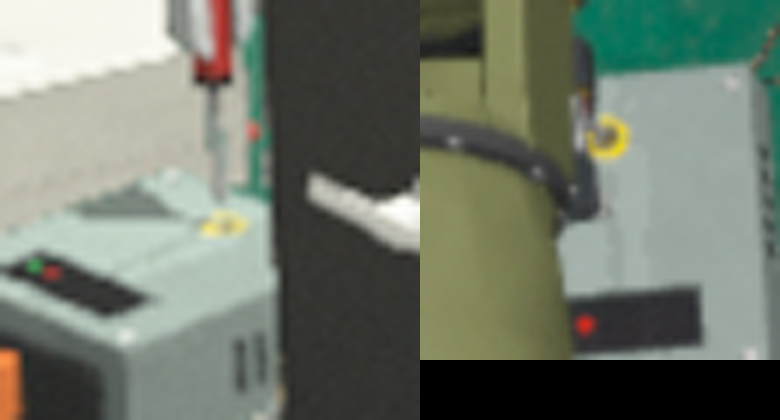

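The tip hangs just above the yellow ring: tip at crop (220,200), ring centre about (225,225). Now to compare with the projection.

```bash
python3 - <<'E'
from m import *
s=avg("scene",4);a=s["pixels"];cv2.imwrite("pics/s4.png",a.astype(np.uint8)[:,:,::-1])
y=wc(yel(a),(280,192,296,201));print("ring",y,"pred",proj(s,[668.3,116.7,66]))
for z in(79,95,115,130): print(z,proj(s,[668.3,116.7,z]).round(2))
for v in range(176,196): print(v,a[v,280:292].mean(1).round().astype(int))
b=a[255:268,280:294];print(b.min(2).round().astype(int))
E
```

```text
ring (np.float64(286.46755685374507), np.float64(196.6895472564156)) pred [286.1493892  196.05044211]
79 [285.94 192.35]
95 [285.68 187.75]
115 [285.35 181.96]
130 [285.1  177.57]
176 [187 187 135  56  64  77  75  59 146 173 135 107]
177 [187 185 163 105  58  63 102 133 165 172 136 108]
178 [186 185 183 164 123 104 146 176 180 171 137 108]
179 [183 184 183 184 155 124 158 179 181 178 143 104]
180 [184 184 184 185 154 122 158 183 183 182 145 101]
181 [185 185 185 185 153 135 167 183 184 180 144 102]
182 [185 185 185 184 153 144 174 184 185 178 154 121]
183 [184 184 184 186 154 145 160 175 179 179 158 129]
184 [184 183 184 184 152 141 148 164 179 182 150 114]
185 [186 178 178 182 149 140 146 164 181 179 144 105]
186 [184 180 178 181 149 138 152 169 183 175 140 104]
187 [182 182 183 183 168 153 154 172 181 175 137  99]
188 [182 182 182 182 182 165 153 172 182 179 139  98]
189 [200 183 181 182 184 165 153 170 184 183 146  99]
190 [199 194 191 186 182 165 163 180 186 183 143 100]
191 [193 200 201 194 185 160 167 170 157 148 120 100]
192 [202 202 203 202 193 160 157 172 159 139 122 109]
19
[... 227 characters left out ...]
2  60  62  67  69  68  68  68  65  62  63  66  70]
 [100  89  68  69  68  69  70  68  68  69  69  68  69  68]
 [100  90  68  69  68  68  70  70  68  69  69  69  68  69]
 [ 70  69  69  69  67  72  73  68  68  68  70  69  70  68]
 [ 69  70  69  69  69  76  73  64  61  64  70  69  68  68]
 [ 69  69  69  69  66  67  58  50  53  64  70  70  67  69]
 [ 68  70  70  69  66  60  58  58  62  66  67  67  68  69]
 [ 69  70  69  69  68  68  67  68  68  69  68  68  69  69]
 [ 66  68  69  68  68  69  67  69  69  68  70  68  66  60]
 [ 57  64  69  68  69  70  69  68  69  69  70  66  60  56]
 [ 46  50  55  59  62  68  69  68  68  66  62  58  52  52]
 [ 44  44  46  44  50  56  62  64  63  58  54  52  51  50]]
```

Pin and ring agree in the scene image to about 0.2–0.3 px (≈0.5 mm). Descending slowly with force checks.

```bash
python3 -m crank '[{"offset":[0.0002,-0.0002,-0.003],"spin":0},{"offset":[0.0003,-0.0002,-0.006],"spin":0},{"offset":[0.0003,-0.0002,-0.009],"spin":0},{"offset":[0.0003,-0.0002,-0.011],"spin":0},{"offset":[0.0003,-0.0002,-0.012],"spin":0},{"offset":[0.0003,-0.0002,-0.0125],"spin":0},{"offset":[0.0003,-0.0002,-0.013],"spin":0},{"offset":[0.0003,-0.0002,-0.0135],"spin":0}]'; for i in 1 2 3; do python3 -c "
from cell import manip
s=manip.read_state();print(s['wrist_force'],s['moment'],s['eef_pos'])"; done
```

```text
clock: 9.83
eef_pos: [668.8, 115.6, 138.8]
eef_rot: [-3.14, -0.0, 1.749]
wrist_force: [-0.1, 0.3, -0.8]
finger_gap: 13.9
[-0.07942858  0.26314631 -0.83107258] [-0.08014421  0.0123071   0.03918697] [668.75073511 115.63906018 138.81622736]
[-0.07942858  0.26314631 -0.83107258] [-0.08014421  0.0123071   0.03918697] [668.75073511 115.63906018 138.81622736]
[-0.07942858  0.26314631 -0.83107258] [-0.08014421  0.0123071   0.03918697] [668.75073511 115.63906018 138.81622736]
```

```bash
python3 -m crank '[{"offset":[0,0,-0.0004],"spin":0},{"offset":[0,0,-0.0008],"spin":0},{"offset":[0,0,-0.0012],"spin":0},{"offset":[0,0,-0.0016],"spin":0},{"offset":[0,0,-0.002],"spin":0},{"offset":[0,0,-0.0024],"spin":0},{"offset":[0,0,-0.0028],"spin":0},{"offset":[0,0,-0.0032],"spin":0}]'
```

```text
clock: 10.5
eef_pos: [668.8, 115.6, 135.6]
eef_rot: [-3.14, -0.0, 1.749]
wrist_force: [-0.1, -0.7, -2.3]
finger_gap: 13.6
```

```bash
python3 -m crank '[{"offset":[0,0,-0.0005],"spin":0},{"offset":[0,0,-0.001],"spin":0},{"offset":[0,0,-0.0015],"spin":0},{"offset":[0,0,-0.002],"spin":0},{"offset":[0,0,-0.0025],"spin":0},{"offset":[0,0,-0.003],"spin":0},{"offset":[0,0,-0.0035],"spin":0},{"offset":[0,0,-0.004],"spin":0}]'
```

```text
clock: 11.17
eef_pos: [668.8, 115.6, 131.5]
eef_rot: [-3.14, -0.0, 1.749]
wrist_force: [0.5, -0.3, -0.0]
finger_gap: 13.7
```

```bash
python3 -m crank '[{"offset":[0,0,-0.0017],"spin":0},{"offset":[0,0,-0.0034],"spin":0},{"offset":[0,0,-0.0051],"spin":0},{"offset":[0,0,-0.0068],"spin":0},{"offset":[0,0,-0.0085],"spin":0},{"offset":[0,0,-0.01],"spin":0},{"offset":[0,0,-0.0115],"spin":0},{"offset":[0,0,-0.013],"spin":0}]'
```

```text
clock: 11.83
eef_pos: [668.8, 115.6, 118.4]
eef_rot: [-3.14, -0.0, 1.749]
wrist_force: [-0.6, -1.1, -0.3]
finger_gap: 13.5
```

```bash
python3 -m crank '[{"offset":[0,0,-0.0004],"spin":0},{"offset":[0,0,-0.0008],"spin":0},{"offset":[0,0,-0.0012],"spin":0},{"offset":[0,0,-0.0016],"spin":0},{"offset":[0,0,-0.002],"spin":0},{"offset":[0,0,-0.0024],"spin":0},{"offset":[0,0,-0.0028],"spin":0},{"offset":[0,0,-0.003],"spin":0}]'
```

```text
clock: 12.5
eef_pos: [668.7, 115.6, 115.3]
eef_rot: [-3.14, -0.0, 1.749]
wrist_force: [0.7, 0.4, -0.1]
finger_gap: 13.5
```

```bash
python3 -m crank '[{"offset":[0,0,-0.0005],"spin":0},{"offset":[0,0,-0.001],"spin":0},{"offset":[0,0,-0.0015],"spin":0},{"offset":[0,0,-0.002],"spin":0},{"offset":[0,0,-0.0025],"spin":0},{"offset":[0,0,-0.003],"spin":0},{"offset":[0,0,-0.0035],"spin":0},{"offset":[0,0,-0.004],"spin":0}]'
```

```text
clock: 13.17
eef_pos: [668.7, 115.6, 111.2]
eef_rot: [-3.14, -0.0, 1.749]
wrist_force: [0.3, -0.4, -1.2]
finger_gap: 13.9
```

```bash
python3 -m crank '[{"offset":[0,0,-0.0005],"spin":0},{"offset":[0,0,-0.001],"spin":0},{"offset":[0,0,-0.0015],"spin":0},{"offset":[0,0,-0.002],"spin":0},{"offset":[0,0,-0.0025],"spin":0},{"offset":[0,0,-0.003],"spin":0},{"offset":[0,0,-0.0035],"spin":0},{"offset":[0,0,-0.004],"spin":0}]'
```

```text
clock: 13.83
eef_pos: [668.7, 115.6, 107.2]
eef_rot: [-3.14, -0.0, 1.749]
wrist_force: [-0.3, 0.4, -0.7]
finger_gap: 13.5
```

```bash
python3 -m crank '[{"offset":[0,0,-0.0005],"spin":0},{"offset":[0,0,-0.001],"spin":0},{"offset":[0,0,-0.0015],"spin":0},{"offset":[0,0,-0.002],"spin":0},{"offset":[0,0,-0.0025],"spin":0},{"offset":[0,0,-0.003],"spin":0},{"offset":[0,0,-0.0035],"spin":0},{"offset":[0,0,-0.004],"spin":0}]'
```

```text
clock: 14.5
eef_pos: [668.8, 115.6, 103.2]
eef_rot: [-3.14, -0.0, 1.749]
wrist_force: [-0.3, -0.5, -0.7]
finger_gap: 13.5
```

```bash
python3 -m crank '[{"offset":[0,0,-0.0005],"spin":0},{"offset":[0,0,-0.001],"spin":0},{"offset":[0,0,-0.0015],"spin":0},{"offset":[0,0,-0.002],"spin":0},{"offset":[0,0,-0.0025],"spin":0},{"offset":[0,0,-0.003],"spin":0},{"offset":[0,0,-0.0035],"spin":0},{"offset":[0,0,-0.004],"spin":0}]'
```

```text
clock: 15.17
eef_pos: [669.0, 115.6, 100.2]
eef_rot: [-3.141, 0.0, 1.749]
wrist_force: [-2.1, -0.1, 7.8]
finger_gap: 14.0
```

Contact with the catch, about 7 N. Check the tray.

```bash
cat > look.py <<'E'
from m import *
s=manip.camera("scene");a=s["pixels"].astype(float)
og=np.where((a[...,0]-a[...,2]>80)&(a[...,0]-a[...,1]>50),a[...,0]-a[...,2],0)
o=wc(og,(215,195,272,250));x=ray(s,*o,33);print("pull px",o,"xy",x[:2],"tray~",round(-(x[:2]-np.array([526.9,98.9]))@[.9925,.122],1))
st=manip.read_state();print(st["eef_pos"],st["wrist_force"])
E
python3 look.py; python3 look.py
```

```text
pull px (np.float64(257.81902659410616), np.float64(228.9842899681692)) xy [503.46459746  33.69638306] tray~ 31.2
[668.9667807  115.63637348 100.03397486] [-2.54882875  0.08799008  7.17724911]
pull px (np.float64(257.7539511494253), np.float64(229.0269396551724)) xy [503.16214172  33.58486931] tray~ 31.5
[668.96735863 115.63852071 100.04754244] [-2.05819962 -0.18825532  6.49650341]
```

```bash
sed -i 's/(215,195,272,250)/(215,200,270,236)/' look.py; python3 look.py
```

```text
pull px (np.float64(253.48788395904438), np.float64(220.04539249146757)) xy [526.66482551  94.73654846] tray~ 0.7
[668.95473309 115.63966098 100.04545476] [-2.33230608 -0.68970948  6.46222997]
```

```bash
python3 -m crank '[{"offset":[0,0,-0.0008],"spin":0},{"offset":[0,0,-0.0009],"spin":0},{"offset":[0,0,-0.001],"spin":0},{"offset":[0,0,-0.0011],"spin":0},{"offset":[0,0,-0.0013],"spin":0},{"offset":[0,0,-0.0014],"spin":0},{"offset":[0,0,-0.0015],"spin":0},{"offset":[0,0,-0.0016],"spin":0}]'; python3 look.py
```

```text
clock: 15.98
eef_pos: [669.1, 115.6, 99.4]
eef_rot: [-3.141, 0.0, 1.749]
wrist_force: [-3.5, -1.4, 7.4]
finger_gap: 13.5
pull px (np.float64(253.48620011962745), np.float64(220.04597111851663)) xy [526.65864929  94.73650668] tray~ 0.7
[669.05882425 115.65384437  99.4152798 ] [-3.00077971 -0.45192239  8.37224002]
```

```bash
python3 -m crank '[{"offset":[-0.0003,0,-0.0008],"spin":0},{"offset":[-0.0006,0,-0.0008],"spin":0},{"offset":[-0.0009,0.0001,-0.0008],"spin":0},{"offset":[-0.0012,0.0002,-0.0008],"spin":0},{"offset":[-0.0012,0.0002,-0.001],"spin":0},{"offset":[-0.0012,0.0002,-0.0012],"spin":0},{"offset":[-0.0012,0.0002,-0.0014],"spin":0},{"offset":[-0.0012,0.0002,-0.0016],"spin":0}]'; python3 look.py
```

```text
clock: 16.7
eef_pos: [668.5, 115.7, 99.1]
eef_rot: [3.14, 0.001, 1.749]
wrist_force: [-0.2, -0.8, 7.8]
finger_gap: 13.8
pull px (np.float64(253.5117479989672), np.float64(220.01626646010845)) xy [526.83238982  94.86400977] tray~ 0.6
[668.52671088 115.75053504  99.08509378] [ 0.58507974 -0.14896304  7.35067457]
```

```bash
python3 -m crank '[{"offset":[-0.0002,0,-0.0012],"spin":0},{"offset":[-0.0002,0,-0.0014],"spin":0},{"offset":[-0.0002,0,-0.0016],"spin":0},{"offset":[-0.0002,0,-0.0017],"spin":0},{"offset":[-0.0002,0,-0.0018],"spin":0},{"offset":[-0.0002,0,-0.0019],"spin":0},{"offset":[-0.0002,0,-0.002],"spin":0},{"offset":[-0.0002,0,-0.0021],"spin":0}]'; python3 look.py
```

```text
clock: 17.42
eef_pos: [668.7, 115.7, 98.1]
eef_rot: [3.138, 0.001, 1.749]
wrist_force: [-2.1, -1.1, 8.5]
finger_gap: 13.7
pull px (np.float64(253.45622510382236), np.float64(220.07127722688364)) xy [526.49134051  94.64480361] tray~ 0.9
[668.66897519 115.70033128  98.14047411] [-2.39338256 -0.87831401  8.00923587]
```

```bash
python3 -m crank '[{"offset":[-0.0004,0.0002,-0.0010],"spin":0},{"offset":[-0.0008,0.0002,-0.0012],"spin":0},{"offset":[-0.0009,0.0003,-0.0014],"spin":0},{"offset":[-0.0009,0.0003,-0.0016],"spin":0},{"offset":[-0.0009,0.0003,-0.0017],"spin":0},{"offset":[-0.0009,0.0003,-0.0018],"spin":0},{"offset":[-0.0009,0.0003,-0.0019],"spin":0},{"offset":[-0.0009,0.0003,-0.0020],"spin":0}]'; python3 look.py
```

```text
clock: 18.13
eef_pos: [668.4, 115.9, 97.4]
eef_rot: [3.136, 0.001, 1.749]
wrist_force: [-2.2, -1.5, 8.8]
finger_gap: 13.7
pull px (np.float64(253.40953102635345), np.float64(220.12317925402039)) xy [526.18308235  94.42635415] tray~ 1.3
[668.35561782 115.83768413  97.46147751] [-1.23085389 -1.26694802  8.4057872 ]
```

```bash
python3 -m crank '[{"offset":[-0.0002,0.0001,-0.0010],"spin":0},{"offset":[-0.0003,0.0002,-0.0012],"spin":0},{"offset":[-0.0003,0.0002,-0.0014],"spin":0},{"offset":[-0.0003,0.0002,-0.0016],"spin":0},{"offset":[-0.0003,0.0002,-0.0017],"spin":0},{"offset":[-0.0003,0.0002,-0.0018],"spin":0},{"offset":[-0.0003,0.0002,-0.0019],"spin":0},{"offset":[-0.0003,0.0002,-0.0020],"spin":0}]'; python3 look.py
```

```text
clock: 18.85
eef_pos: [668.4, 115.9, 96.2]
eef_rot: [3.135, 0.002, 1.749]
wrist_force: [-1.0, -0.6, 4.6]
finger_gap: 13.8
pull px (np.float64(246.58389318819627), np.float64(222.87873118462454)) xy [499.84319348  91.80018868] tray~ 27.7
[668.42721405 115.84958901  96.19562244] [-1.34401381 -1.41601027  5.94773349]
```

The tray popped to about 28 mm. Withdraw straight up.

```bash
python3 -m crank '[{"offset":[0,0,0.003],"spin":0},{"offset":[0,0,0.01],"spin":0},{"offset":[0,0,0.022],"spin":0},{"offset":[0,0,0.038],"spin":0},{"offset":[0,0,0.056],"spin":0},{"offset":[0,0,0.076],"spin":0},{"offset":[0,0,0.094],"spin":0},{"offset":[0,0,0.105],"spin":0}]'; python3 look.py
```

```text
clock: 19.57
eef_pos: [668.8, 116.0, 204.2]
eef_rot: [3.132, 0.002, 1.749]
wrist_force: [0.4, 0.5, -0.7]
finger_gap: 13.6
pull px (np.float64(246.69267879813796), np.float64(222.73355903512484)) xy [500.6327917  92.4487349] tray~ 26.9
[669.24111846 116.0578085  205.78382784] [0.58477631 0.70018323 1.62382457]
```

```bash
python3 -m crank '[{"offset":[-0.02,0,0],"spin":0},{"offset":[-0.05,0,0],"spin":0},{"offset":[-0.09,0,0],"spin":0},{"offset":[-0.13,0,0],"spin":0},{"offset":[-0.17,0,0],"spin":0},{"offset":[-0.21,-0.01,0],"spin":0},{"offset":[-0.24,-0.03,0],"spin":0},{"offset":[-0.24,-0.07,0],"spin":0}]' && python3 -m crank '[{"offset":[0,-0.04,0],"spin":0},{"offset":[0,-0.08,0],"spin":0},{"offset":[0,-0.12,0],"spin":0},{"offset":[0,-0.16,0],"spin":0},{"offset":[0,-0.2,0],"spin":0},{"offset":[0,-0.23,0],"spin":0},{"offset":[0,-0.25,0],"spin":0},{"offset":[0,-0.26,0],"spin":0}]'
```

```text
clock: 20.28
eef_pos: [425.1, 47.7, 205.5]
eef_rot: [3.131, 0.001, 1.753]
wrist_force: [1.0, -0.0, -0.6]
finger_gap: 13.7
clock: 20.95
eef_pos: [424.6, -214.3, 205.0]
eef_rot: [3.132, 0.001, 1.751]
wrist_force: [-0.0, -0.2, -0.9]
finger_gap: 13.9
```

```bash
python3 -m crank '[{"offset":[0.0043,-0.0074,0],"spin":0},{"offset":[0.0043,-0.0074,-0.01],"spin":0},{"offset":[0.0043,-0.0074,-0.03],"spin":0},{"offset":[0.0043,-0.0074,-0.045],"spin":0},{"offset":[0.0043,-0.0074,-0.055],"spin":0},{"offset":[0.0043,-0.0074,-0.058],"spin":0},{"offset":[0.0043,-0.0074,-0.058],"spin":0},{"offset":[0.0043,-0.0074,-0.058],"spin":0}]'; python3 - <<'E'
from m import *
s=avg("scene",3);cv2.imwrite("pics/c5.png",crop(s,262,205,55,75,8,None).clip(0,255).astype(np.uint8))
st=manip.read_state();print(st["eef_pos"],st["eef_rot"],proj(s,[428.5,-221.3,74]),proj(s,[428.5,-221.3,66]))
E
```

```text
clock: 21.62
eef_pos: [429.2, -221.5, 147.5]
eef_rot: [3.131, 0.001, 1.752]
wrist_force: [0.3, -0.1, -0.3]
finger_gap: 13.7
[ 429.18653857 -221.79960751  147.69792271] [3.13071241e+00 1.44338488e-03 1.75124583e+00] [285.7323993  257.35862811] [285.89610401 260.06087259]
```

View pics/c5.png

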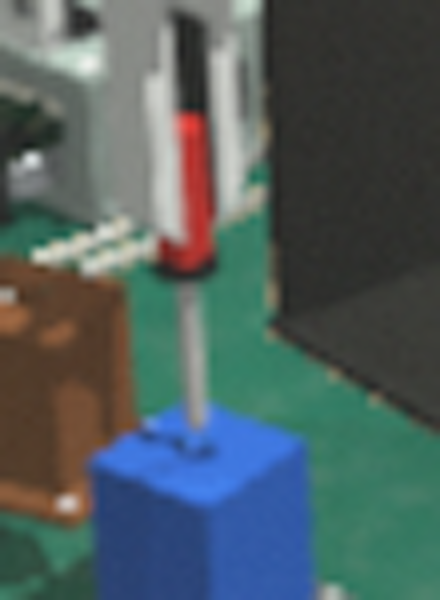

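The tip at crop (199,430) is just above the bore at (203,448) and lined up with it. Lowering gently.

```bash
python3 -m crank '[{"offset":[0.0001,-0.0002,-0.002],"spin":0},{"offset":[0.0001,-0.0002,-0.004],"spin":0},{"offset":[0.0001,-0.0002,-0.006],"spin":0},{"offset":[0.0001,-0.0002,-0.008],"spin":0},{"offset":[0.0001,-0.0002,-0.009],"spin":0},{"offset":[0.0001,-0.0002,-0.01],"spin":0},{"offset":[0.0001,-0.0002,-0.011],"spin":0},{"offset":[0.0001,-0.0002,-0.012],"spin":0}]'
```

```text
clock: 22.43
eef_pos: [429.3, -222.0, 135.6]
eef_rot: [3.131, 0.001, 1.751]
wrist_force: [-0.3, 0.4, -0.4]
finger_gap: 13.6
```

```bash
python3 -m crank '[{"offset":[0,0.0001,-0.003],"spin":0},{"offset":[-0.0001,0.0002,-0.008],"spin":0},{"offset":[-0.0001,0.0002,-0.014],"spin":0},{"offset":[-0.0001,0.0002,-0.02],"spin":0},{"offset":[-0.0001,0.0002,-0.027],"spin":0},{"offset":[-0.0001,0.0002,-0.034],"spin":0},{"offset":[-0.0001,0.0002,-0.04],"spin":0},{"offset":[-0.0001,0.0002,-0.045],"spin":0}]'
```

```text
clock: 23.1
eef_pos: [429.0, -221.7, 89.7]
eef_rot: [3.131, 0.001, 1.751]
wrist_force: [0.9, -0.5, -0.4]
finger_gap: 14.0
```

```bash
python3 -m crank '[{"offset":[0,0,-0.002],"spin":0},{"offset":[0,0,-0.004],"spin":0},{"offset":[0,0,-0.0055],"spin":0},{"offset":[0,0,-0.0065],"spin":0},{"offset":[0,0,-0.007],"spin":0},{"offset":[0,0,-0.0074],"spin":0},{"offset":[0,0,-0.0074],"spin":0},{"offset":[0,0,-0.0074],"spin":0}]' && python3 -m crank '[{"offset":[0,0,0],"spin":0},{"offset":[0,0,0],"spin":0},{"offset":[0,0,0],"spin":0},{"offset":[0,0,0],"spin":0},{"offset":[0,0,0],"spin":0},{"offset":[0,0,0],"spin":0},{"offset":[0,0,0],"spin":0},{"offset":[0,0,0],"spin":0}]' 0.45
```

```text
clock: 23.77
eef_pos: [429.1, -221.8, 82.4]
eef_rot: [3.131, 0.001, 1.751]
wrist_force: [0.9, -0.5, -0.6]
finger_gap: 13.9
clock: 24.43
eef_pos: [429.1, -221.8, 82.5]
eef_rot: [3.131, 0.001, 1.751]
wrist_force: [-0.5, -0.2, -0.1]
finger_gap: 42.4
```

```bash
python3 -m crank '[{"offset":[0,0,0.01],"spin":0},{"offset":[0,0,0.03],"spin":0},{"offset":[0,0,0.06],"spin":0},{"offset":[0,0,0.09],"spin":0},{"offset":[0,0.02,0.11],"spin":7},{"offset":[0,0.05,0.11],"spin":14},{"offset":[0,0.09,0.11],"spin":21},{"offset":[0,0.13,0.11],"spin":28}]' 0.45 && python3 -m crank '[{"offset":[0,0.04,0],"spin":7},{"offset":[0,0.08,0],"spin":14},{"offset":[0,0.12,0],"spin":21},{"offset":[0,0.15,0],"spin":28},{"offset":[0,0.17,0],"spin":35},{"offset":[0.02,0.18,0],"spin":42},{"offset":[0.04,0.185,0],"spin":49},{"offset":[0.06,0.185,0],"spin":56}]'; python3 - <<'E'
from m import *
s=avg("scene",2);t=avg("top",2)
a=crop(s,225,195,80,100,5,None);b=crop(t,190,165,80,100,5,None)
cv2.imwrite("pics/c6.png",np.hstack([a,b]).clip(0,255).astype(np.uint8));st=manip.read_state();print(st["eef_pos"],st["eef_rot"],st["joints"][5])
og=lambda a:np.where((a[...,0]-a[...,2]>80)&(a[...,0]-a[...,1]>50),a[...,0]-a[...,2],0)
o=wc(og(t["pixels"]),(210,222,240,262));os=wc(og(s["pixels"]),(215,200,270,236));print("pull",o,os,tri([t,s],[o,os]))
rs=wc(redw(s["pixels"]),(278,238,294,266));print(rs)
E
```

```text
clock: 25.1
eef_pos: [428.8, -90.7, 193.5]
eef_rot: [3.13, 0.002, 2.244]
wrist_force: [0.4, -0.7, -0.9]
finger_gap: 42.3
clock: 25.77
eef_pos: [489.4, 95.6, 194.5]
eef_rot: [3.13, 0.003, -3.054]
wrist_force: [-0.7, -0.1, 0.8]
finger_gap: 42.2
[488.5088757   94.27653235 193.68503985] [ 3.13024430e+00  1.75524692e-03 -3.06377239e+00] -1.541334219057591
 ** On entry to DLASCL parameter number  4 had an illegal value
 ** On entry to DLASCL parameter number  4 had an illegal valuem.py:5: RuntimeWarning: invalid value encountered in scalar divide
  u0,v0,u1,v1=box; w=w[v0:v1,u0:u1].clip(0); v,u=np.mgrid[v0:v1,u0:u1]; return (u*w).sum()/w.sum(),(v*w).sum()/w.sum()
Traceback (most recent call last):
  File "h.py", line 15, in tri
    return np.linalg.lstsq(np.array(A),np.array(b),rcond=None)[0]
           ~~~~~~~~~~~~~~~^^^^^^^^^^^^^^^^^^^^^^^^^^^^^^^^^^^^
numpy.linalg.LinAlgError: SVD did not converge in Linear Least Squares
```

View pics/c6.png

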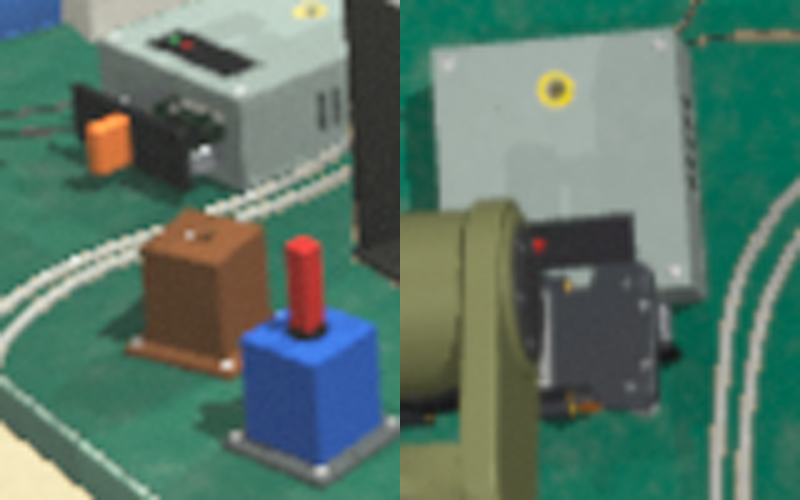

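The pin stands home in the blue stand (flange on the block), and the tray is partly out with its orange pull at crop (108,143). Descend over the pull.

```bash
python3 -m crank '[{"offset":[0.0085,0.001,-0.02],"spin":2.5},{"offset":[0.0085,0.001,-0.055],"spin":2.5},{"offset":[0.0085,0.001,-0.09],"spin":2.5},{"offset":[0.0085,0.001,-0.12],"spin":2.5},{"offset":[0.0085,0.001,-0.145],"spin":2.5},{"offset":[0.0085,0.001,-0.165],"spin":2.5},{"offset":[0.0085,0.001,-0.176],"spin":2.5},{"offset":[0.0085,0.001,-0.176],"spin":2.5}]' && python3 -m crank '[{"offset":[0,0,0],"spin":0},{"offset":[0,0,0],"spin":0},{"offset":[0,0,0],"spin":0},{"offset":[0,0,0],"spin":0},{"offset":[0,0,0],"spin":0},{"offset":[0,0,0],"spin":0},{"offset":[0,0,0],"spin":0},{"offset":[0,0,0],"spin":0}]' 0 15; python3 look.py
```

```text
clock: 26.63
eef_pos: [495.6, 95.1, 16.3]
eef_rot: [3.13, -0.001, -3.022]
wrist_force: [0.4, 0.6, -0.2]
finger_gap: 42.3
clock: 27.3
eef_pos: [495.9, 95.9, 17.1]
eef_rot: [3.129, -0.0, -3.022]
wrist_force: [-1.5, 7.5, 4.9]
finger_gap: 11.9
pull px (np.float64(nan), np.float64(nan)) xy [nan nan] tray~ nan
[495.93707525  95.92039544  17.10497103] [-2.64415108  7.35780841  4.29567792]m.py:5: RuntimeWarning: invalid value encountered in scalar divide
  u0,v0,u1,v1=box; w=w[v0:v1,u0:u1].clip(0); v,u=np.mgrid[v0:v1,u0:u1]; return (u*w).sum()/w.sum(),(v*w).sum()/w.sum()
```

```bash
python3 -m crank '[{"offset":[-0.004,-0.0005,0],"spin":0},{"offset":[-0.01,-0.0012,0],"spin":0},{"offset":[-0.016,-0.002,0],"spin":0},{"offset":[-0.022,-0.0027,0],"spin":0},{"offset":[-0.028,-0.0034,0],"spin":0},{"offset":[-0.034,-0.0042,0],"spin":0},{"offset":[-0.04,-0.0049,0],"spin":0},{"offset":[-0.044,-0.0054,0],"spin":0}]'
```

```text
clock: 28.02
eef_pos: [451.7, 90.9, 17.3]
eef_rot: [3.129, 0.001, -3.022]
wrist_force: [20.1, 9.3, -10.9]
finger_gap: 12.3
```

Reached the stop (20 N). Release and lift.

```bash
python3 -m crank '[{"offset":[0,0,0],"spin":0},{"offset":[0,0,0],"spin":0},{"offset":[0,0,0],"spin":0},{"offset":[0,0,0],"spin":0},{"offset":[0,0,0],"spin":0},{"offset":[0,0,0],"spin":0},{"offset":[0,0,0],"spin":0},{"offset":[0,0,0],"spin":0}]' 0.45 && python3 -m crank '[{"offset":[0,0,0.02],"spin":0},{"offset":[0,0,0.05],"spin":0},{"offset":[0,0,0.09],"spin":0},{"offset":[0,0,0.13],"spin":0},{"offset":[0,0,0.16],"spin":0},{"offset":[-0.02,0,0.18],"spin":0},{"offset":[-0.04,0,0.18],"spin":0},{"offset":[-0.05,0,0.18],"spin":0}]'; python3 look.py; python3 - <<'E'
from m import *
s=manip.camera("scene");cv2.imwrite("pics/c7.png",crop(s,150,180,170,130,4,None))
a=s["pixels"].astype(float);print("pin px",wc(redw(a),(278,238,294,266)))
for z in (31,):print(proj(s,[526.9-71.5,98.9-8.8,z]))
for n in("label_roll","connector"):
    for d in manip.search_frame(s,n): print(n,d["conf"],d["location"])
E
```

```text
clock: 28.68
eef_pos: [451.6, 90.9, 17.3]
eef_rot: [3.129, 0.001, -3.022]
wrist_force: [-0.0, 0.6, 0.7]
finger_gap: 42.3
clock: 29.35
eef_pos: [400.6, 90.9, 198.1]
eef_rot: [3.128, 0.003, -3.022]
wrist_force: [-0.4, 0.6, 0.9]
finger_gap: 42.2
pull px (np.float64(235.12742616033756), np.float64(227.61795166858457)) xy [456.34089953  86.83100342] tray~ 71.5
[399.63098799  90.88973305 197.37730183] [-0.24235528 -1.39379634  0.49016388]
pin px (np.float64(285.7317584893931), np.float64(250.69135130934805))
[234.3682232  227.93353481]
label_roll 0.54 [370.5, 268.3, 26.4]
label_roll 0.47 [478.7, 87.8, 31.6]
label_roll 0.3 [411.9, -234.3, 35.9]
connector 0.4 [384.8, -341.2, 13.0]
connector 0.21 [419.9, -229.8, 94.2]
```

View pics/c7.png

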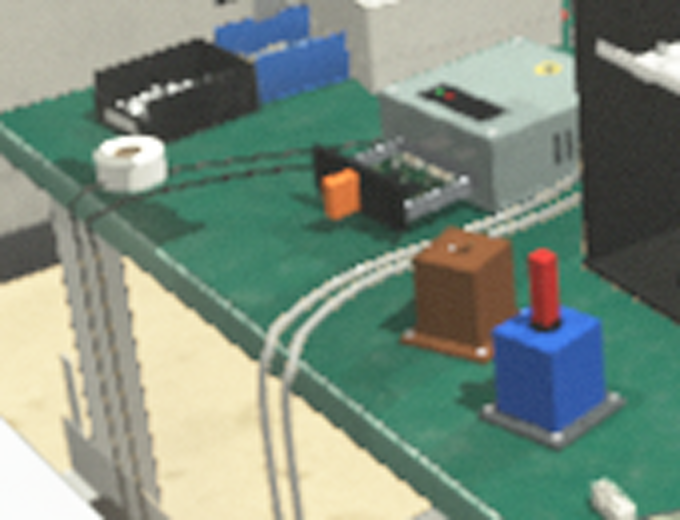

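The tray is right out (pull at (235,228), about 71 mm). The pin is home at (286,251), and the roll and connector have not moved. Handing in.

```bash
python3 -c "
from cell import manip
print(manip.sign_off())"
```

```text
the job is handed in; nothing more can be done
None
```

The job is done and handed in at about 29.5 s; the sign-off reports no verdict.

I took the pin from the small blue stand and lowered it through the yellow-ringed hole. I pressed the catch in small steps until the tray popped out to about 28 mm. The wrist force read at most 8.8 N vertically, with 2–3 N sideways, against the 15 N limit; it was only sampled at the end of each step. I then put the pin back in its stand and drew the tray to its stop, where I felt about 20 N at the gripper.

Last checks:
- **Tray:** it measured about 71.5 mm out in the camera image, against the 64 mm needed.
- **Pin:** it stands upright in the stand, within 0.2 px of its starting place in the scene image.
- **Label roll and connector:** both are where they were at the start, to within the detector's accuracy of about 4 mm.
- **Gripper:** it is open and clear of everything.

Nothing failed. The tool picked up a slight tilt of about 0.6° from pressing, which I allowed for when putting the pin back.

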